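Book in the lamp supply with the barcode scanner

TASK

Pick up the barcode scanner, point its window squarely at the middle of the barcode label on the lamp supply (the white unit with one big round knob) from about 10 cm away, and hold it steady there for a good second. Then lay the scanner gently, handle flat, in its black tray and let go. Do not read the label of the other unit, and leave the other things on the bench where they are.

Things in the scene. Friction and masses are not known exactly. Their poses are not given: they have to be found in the camera images.
- scanner: hand barcode scanner lying on the bench, 190 long, 160 g. Grey handle: 135 long (x -75 to +60), 34 wide (y), 30 high (z 0 to 30), to be gripped across its width. In front of it a black head, 60 wide, x 54 to 116, 62 high, tilted so that it looks ahead and down at 45 degrees. Origin: on the handle's underside, below the grip, x along the handle toward the head, z up
- scanner_window (a point): middle of the scanner's glass reading window, at x 103, z 14 in the scanner's frame; its own x axis is the reading beam (45 degrees below the handle's x), y is the scanner's y. It reads best 100 away from a label
- tray: shallow black open tray, fixed, 240 long (x), 140 wide (y), 16 high, walls and floor 4 to 5 thick; the scanner fits in lengthways, either way round. Origin: centre of its underside
- lamp_supply: white desk unit, fixed, 160 deep (x), 150 wide (y), 110 high, whose front (its -x side, toward the robot) is a panel that rises at 45 degrees from 30 to 110 high and carries a barcode label; its flat top has one big round black knob, 52 diameter, 26 high. Origin: centre of its underside
- lamp_supply_label: barcode label of the lamp supply: white, black bars, 70 wide (y) by 44, glued to the middle of the 45 degree panel. Origin: the label's middle, z points straight out of the panel (up and toward the front), x up the slope
- stage_drive: white desk unit, fixed, 160 deep (x), 150 wide (y), 110 high, whose front (its -x side, toward the robot) is a panel that rises at 45 degrees from 30 to 110 high and carries a barcode label; its flat top has three square black keys, 26 wide, 10 high, in a row. Origin: centre of its underside
- stage_drive_label: barcode label of the stage drive, the other unit (not to be read): white, black bars, 70 wide (y) by 44, glued to the middle of the 45 degree panel. Origin: the label's middle, z points straight out of the panel (up and toward the front), x up the slope
- screwdriver: green-handled screwdriver, 170 long, lying among the things before the units; origin under its middle, x from handle to blade
- brush: flat dusting brush with a pale wooden handle, 150 long, lying; origin under its middle, x from handle to bristles
- objective: steel microscope objective, 34 diameter, 56 tall, standing; origin under its centre
- eyepiece: black eyepiece, 38 diameter, 50 tall, standing in front of the units; origin under its centre
- blower: black rubber dust blower, 60 diameter, 120 tall, standing nozzle up; origin under its centre
- bottle: amber bottle of lens cleaner, 56 diameter, 130 tall, standing; origin under its centre
Things that resemble listed ones, but are neither listed nor needed, are in the scene too. What is shaped like the scanner but green is not meant. Leave any blue look-alike of the lamp_supply alone.

How it is judged:
By the outcome, as a careful person would: the job done as asked, in the order asked, and still so for the second after the job is handed in, with the robot touching nothing.
It also fails if it takes over 48 s, if anything falls off the work surface, if the arm or the gripper's body presses on something with over 40 N, if the wrist force passes 120 N, or if a joint passes its speed limit or range.

ROBOT

A 6-joint arm with a two-finger parallel gripper is mounted at the origin on the work surface. World frame = base frame: x ahead of the robot, y to its left, z up, the work surface at z = 0. Lengths are in m, angles in degrees, forces in N, time in s.
With the tool pointing down it reaches from about 0.25 to 0.85 m from the base axis. Payload 12.5 kg.
Tool frame: the origin (TCP) lies midway between the tips of the shut fingers; the grasp point (between the pads) lies robot.grasp_offset behind it (robot.grasp_offset is the distance from the TCP to the grasp point, in m); x points along the fingers, y is the direction in which the jaws open and shut, and the axes are right-handed (so a half turn about x gives the same grasp; the last joint's range is limited). The gripper opens to 93 mm and grips with 3 to 60 N. Pads are 15 mm wide; open, the fingers measure 128 mm over their backs; the gripper's body (75 mm by 188 mm) begins 65 mm behind the grasp point.
Start: joints at [69.408, 20.094, 94.641, -0, 65.266, -4.847], TCP at [0.149, 0.529, 0.219] pointing down, gripper open.
Joint ranges: [-157.81, 157.81], [-45, 120.19], [0.68, 151.7], [-89.99, 269.99], [4.06, 180], [-164.3, 164.3]. Speed limits (degrees/s): [127.2, 127.2, 159.86, 180, 180, 180].

INTERFACE

Orientations are given as [roll, pitch, yaw] about the fixed x, y, z axes, in that order (R = Rz(yaw) Ry(pitch) Rx(roll)).
In Python, from plant import robot, imaging gives the robot as it stands.
- The arm moves only by the tool jog_arm, never from a script. Its argument "moves" is a list of rows, each an object with "rot": the turn, a rotation vector about the tool's x, y, z in rad, a list of three; "translation": the shift along the tool's x, y, z in cm, a list of three; "jaw": the finger opening in cm, from 0 to 9.3. A call has 1 to 10 rows; each row shifts and turns the commanded pose from where the row before left it, along the tool's axes as they then stand; what a row does not reach is not made up. A row lasts 1/8 s, in which the tool goes at most 62.5 mm and 10.7 degrees, less where a joint would pass 70% of its speed; a pose out of reach is approached as far as the arm can. A call with a gripper value outside its range is refused whole. The fingers move at their own pace and stop on an object; "squeeze" is the grip in N (left out, the last holds). Time passes only in rows, so rows that do not move let the fingers close. It gives the time, the measured TCP pose, the force and the opening at its end, in the units of the state.
- robot.read_state(): the state, without advancing time (a new reading comes with each control period).
- imaging.camera(name): name is "scene" or "top"; returns a dict with "frame" (400x640x3 uint8, red, green, blue), "range_z" (400x640 float32, m along the optical axis (not along the pixel's ray), 0 where there is no reading), "fx", "fy", "cx", "cy" (pixels), "distortion" ([k1, k2, p1, p2, k3] as OpenCV has them; the pictures are not rectified), "R" (3x3) and "t" (3): a world point X has camera coordinates R X + t. Camera axes: x right, y down, z forward; pixel columns grow to the right and rows downward; lengths in m; the calibration is good to about 2 mm. A picture is of the moment at which its call begins.
- robot.sign_off(): hands the job in, once; it reports no verdict.
Trained networks look in a picture, given as the dict that the camera call returned (one of the last four; its "shot" number tells which), for a name from the list of things; names that differ only in an ending like _2 or _b are one class to them, and where a whole thing is asked for, a point or a joint stands for the part that bears it (a point fixed in the world has none). Each returns a list of dicts, best first, with "score" (0 to 1); they miss things now and then, are a little off and sometimes report something else, mostly with a low value. They report only what shows in the picture. A call takes as long as a camera call. They do not tell look-alikes from the thing itself.
- imaging.recognise(picture, target): "xyz" ([x, y, z] in m, in world coordinates, good to about 4 mm: the middle of the surface that is visible of it).
The state is a dict: "clock": time; "joints": joint angles; "joint_velocities": joint speeds; "joint_efforts": joint torques, N m; "tool_pos": TCP position; "eef_rot": TCP orientation; "force": force on the tool from outside, world axes, zero at the start; "torque": the same for the moment, N m; "grip_width": opening from 0.0 (shut) to 1.0 (fully open).
Only numpy, scipy, OpenCV 4.12 (cv2) and the standard library are available. Lean on these libraries where they do the work, as an engineer would, in place of code of your own. Each camera call takes 0.05 s, during which the arm holds its last target. There are 200 camera calls.

## Working session

There is one attempt and no reset: what is moved stays moved. The work goes in short steps, Python scripts to look and compute and a tool call to move; the robot and the scene stay as the last step left them, time stands still between calls to the robot, and variables do not carry over. Pictures are saved under pics/ and viewed, about 8 in all and at most 12, crops included, and the job is handed in when it is done.

Besides the shell and the picture viewer there is one more tool, called after "Call:" as a command line: name --argument value ..., lists and objects as JSON in quotes. jog_arm: Moves the arm, as the interface text tells. Its arguments: {"type":"object","properties":{"moves":{"type":"array"},"squeeze":{"type":"number"}},"required":["moves"]}

```bash
mkdir -p pics; ls
python3 - <<'E'
from plant import robot, imaging
import cv2
print(robot.grasp_offset, robot.read_state())
for n in ("scene","top"):
    p=imaging.camera(n); cv2.imwrite(f"pics/{n}0.png",p["frame"][:,:,::-1])
    print(n,p["fx"],p["R"].round(3).tolist(),p["t"])
    for k in ["scanner","tray","lamp_supply","lamp_supply_label","stage_drive","scanner_window","eyepiece","objective","blower","bottle","screwdriver","brush"]:
        print(k,[(d["xyz"] if isinstance(d["xyz"],list) else d["xyz"].round(3).tolist(),round(d["score"],2)) for d in imaging.recognise(p,k)][:4])
E
```

```text
pics
0.0188 {'clock': 0.0, 'joints': array([ 6.94076249e+01,  2.01224274e+01,  9.46788636e+01, -1.63449754e-03,
        6.52662275e+01, -4.84767665e+00]), 'joint_velocities': array([ 0.01372516, -0.06096907,  0.07303107,  0.10026626,  0.01141596,
       -0.08870214]), 'joint_efforts': array([ 2.68231794e-03, -4.97333407e+01, -2.85254645e+01,  6.99897995e-02,
        2.58495938e-02, -1.17966051e-04]), 'tool_pos': array([0.14910117, 0.52902567, 0.218107  ]), 'eef_rot': array([ -93.58878203,   89.93246523, -109.33279576]), 'force': array([ 0.00920307, -1.40012742, -0.09056673]), 'torque': array([0.0060474 , 0.00656686, 0.02008682]), 'grip_width': 1.0045383108815578}
scene 402.9087146309426 [[0.62, 0.784, 0.004], [0.568, -0.445, -0.693], [-0.541, 0.432, -0.721]] [-0.29262678 -0.19209787  1.49794341]
scanner [([0.2769, 0.4177, 0.0281], 0.65), ([0.4729, 0.4007, 0.0351], 0.61)]
tray [([0.4522, -0.3935, 0.0049], 0.84), ([0.6443, -0.1295, 0.0707], 0.32)]
lamp_supply [([0.2361, -0.3084, 0.0918], 0.96), ([0.7199, -0.1416, 0.0953], 0.76)]
lamp_supply_label []
stage_drive [([0.7377, 0.0828, 0.089
[... 905 characters left out ...]
 ([0.4703, 0.4053, 0.0266], 0.24), ([0.6426, -0.1287, 0.0723], 0.22)]
lamp_supply [([0.6754, -0.1148, 0.102], 0.9), ([0.1758, -0.2917, 0.1054], 0.74)]
lamp_supply_label [([0.1237, -0.3054, 0.0715], 0.61), ([0.6455, -0.1257, 0.071], 0.52), ([0.4427, -0.3953, -0.0016], 0.23)]
stage_drive [([0.6847, 0.1082, 0.1003], 0.55)]
scanner_window [([0.2371, 0.4263, 0.0323], 0.77), ([0.4699, 0.4061, 0.028], 0.59)]
eyepiece []
objective [([0.4691, 0.4083, 0.0278], 0.37)]
blower [([0.6693, -0.3698, 0.0564], 0.7)]
bottle [([0.6835, 0.367, 0.082], 0.76), ([0.6417, -0.126, 0.0728], 0.52)]
screwdriver [([0.5113, 0.1249, 0.0216], 0.74), ([0.4578, -0.1261, 0.0183], 0.34)]
brush [([0.4693, -0.029, 0.0511], 0.21)]
```

View pics/scene0.png

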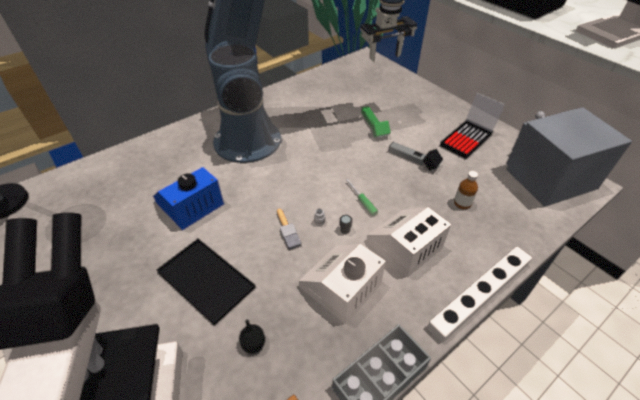

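View pics/top0.png

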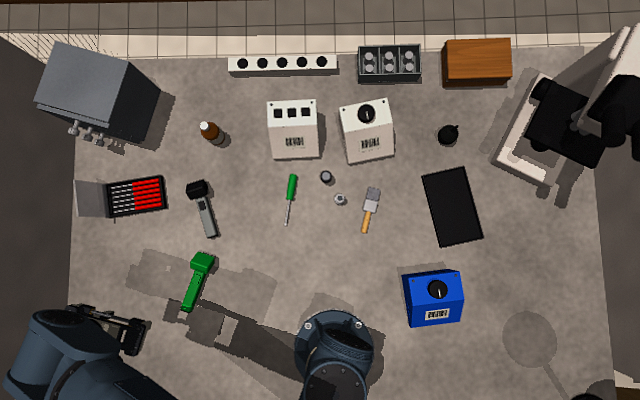

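The scene picture shows the grey scanner at (415,155) with its head toward the bottle. The green one is at (375,122). The lamp supply is at (345,280) and the tray at (205,280). In the top view the scanner runs from (195,188) at the head to (211,235), the lamp label is at (369,143) and the tray at (452,206).

```bash
cat > h.py <<'E'
from plant import robot, imaging
import cv2, numpy as np
def cloud(p):
    K=np.array([[p["fx"],0,p["cx"]],[0,p["fy"],p["cy"]],[0,0,1]])
    v,u=np.mgrid[:400,:640]
    n=cv2.undistortPoints(np.stack([u,v],-1).reshape(-1,1,2).astype(float),K,np.array(p["distortion"])).reshape(400,640,2)
    z=p["range_z"].astype(float)
    C=np.dstack([n*z[...,None],z])
    W=(C-p["t"])@p["R"]          # R^T (C-t)
    W[z==0]=np.nan
    return W
def rect(P):
    (c,s,a)=cv2.minAreaRect((P*1000).astype(np.float32)); return np.round(c,1),np.round(s,1),round(a,2)
E
python3 - <<'E'
from h import *
for n in ("top","scene"):
    p=imaging.camera(n); W=cloud(p); f=p["frame"].astype(int); x,y,z=W[...,0],W[...,1],W[...,2]
    cv2.imwrite(f"pics/{n}_crop.png",cv2.resize(p["frame"][:,:,::-1][85:260,170:500],None,fx=2.4,fy=2.4,interpolation=cv2.INTER_CUBIC))
    print(n,"bench z",np.nanmedian(z[(abs(x-.4)<.05)&(abs(y-.2)<.05)]))
    # scanner
    m=(x>.33)&(x<.6)&(y>.3)&(y<.47)&(z>.015); P=W[m]
    h=P[(P[:,2]>.022)&(P[:,2]<.036)]; 
    print("scanner all",rect(P[:,:2]),"zmax",P[:,2].max(),len(P))
    t=P[:,0]
    for a in np.arange(.36,.54,.015):
        q=P[(t>a)&(t<a+.015)]
        if len(q): print(round(a+.0075,4),len(q),q[:,1].min().round(4),q[:,1].max().round(4),np.median(q[:,2]).round(4),q[:,2].max().round(4))
    # tray
    m=(f.sum(-1)<120)&(x>.3)&(x<.6)&(y<-.28)&(y>-.52)&(z<.03); P=W[m]; print("tray",rect(P[:,:2]),np.median(P[:,2]),np.percentile(P[:,2],97))
    # lamp panel
    m=(x>.58)&(x<.82)&(y>-.25)&(y<-.03)&(z>.045)&(z<.095); P=W[m]
    c=np.array([.645,-.126,.07]); 
    q=W[(np.linalg.norm(W-c,axis=-1)<.04)]; 
    for _ in range(5):
        c0=q.mean(0); nn=np.linalg.svd(q-c0)[2][2]; nn*=np.sign(nn[2]); q=q[abs((q-c0)@nn)<.004]
    print("panel",len(q),c0,nn,"yaw",np.degrees(np.arctan2(-nn[1],-nn[0])))
    t=W[(x>.6)&(x<.82)&(y>-.25)&(y<-.03)&(abs(z-.11)<.006)]; print("lamp top",rect(t[:,:2]))
    # dark bars on panel
    d=np.abs((W-c0)@nn)<.006
    m=d&(f.sum(-1)<300)&(np.linalg.norm(W-c,axis=-1)<.05); B=W[m]; print("bars",m.sum(),B.mean(0),(B.max(0)+B.min(0))/2)
    a=W[d&(x>.58)&(y>-.25)&(y<-.03)&(z>.035)&(z<.105)]; print("panel rect",rect(a[:,:2]),a[:,2].min(),a[:,2].max())
E
```

```text
top bench z -0.0003740582726540929
scanner all (array([452.4, 408.7]), array([191.3,  60.4]), 15.76) zmax 0.06324900169160916 817
0.3675 50 0.3662 0.4008 0.0284 0.0325
0.3825 61 0.3676 0.4036 0.0288 0.0348
0.3975 47 0.3741 0.4088 0.0286 0.0339
0.4125 59 0.3767 0.4137 0.0288 0.0336
0.4275 53 0.3827 0.4192 0.0287 0.0325
0.4425 52 0.3855 0.425 0.0287 0.0342
0.4575 60 0.3912 0.4297 0.0303 0.0365
0.4725 51 0.3958 0.4318 0.0297 0.0393
0.4875 90 0.3997 0.4497 0.0367 0.0549
0.5025 106 0.3937 0.4537 0.0519 0.0631
0.5175 88 0.3948 0.4571 0.0546 0.0632
0.5325 74 0.3983 0.4608 0.0404 0.0533
0.5475 23 0.4049 0.4377 0.0349 0.0411
tray (array([ 445.4, -394.7]), array([237.7, 146.3]), 12.03) 0.0046857344551002305 0.01655517362440249
panel 421 [ 0.64432783 -0.12624717  0.07216815] [-0.69684549 -0.11974167  0.70715507] yaw 9.750137141157197
lamp top (array([ 716.1, -115.4]), array([ 93.9, 149.5]), 10.75)
bars 98 [ 0.64396932 -0.12903715  0.07258371] [ 0.64429855 -0.12819105  0.07288634]
panel rect (array([ 644.5, -129. ]), array([ 81. , 149.9]), 10.45) 0.03503603189307936 0.10494421627884795
scene ben
[... 374 characters left out ...]
0296 0.0351
0.4725 45 0.3912 0.4317 0.03 0.0352
0.4875 41 0.3947 0.4419 0.0308 0.0525
0.5025 53 0.3881 0.4534 0.0525 0.062
0.5175 102 0.3936 0.4602 0.0489 0.0638
0.5325 94 0.3967 0.4607 0.0381 0.0552
0.5475 29 0.402 0.438 0.0296 0.0381
tray (array([ 446.1, -393.6]), array([242.6, 138.5]), 11.9) 0.0044885016588811985 0.015906372842268198
panel 252 [ 0.64575744 -0.1276607   0.07437934] [-0.6927822  -0.12679071  0.70991333] yaw 10.371304524272336
lamp top (array([ 717.8, -112.9]), array([ 88.6, 153. ]), 10.09)<stdin>:26: RuntimeWarning: Mean of empty slice.
  ret = um.true_divide(
Traceback (most recent call last):
ValueError: zero-size array to reduction operation maximum which has no identity
```

View pics/top_crop.png

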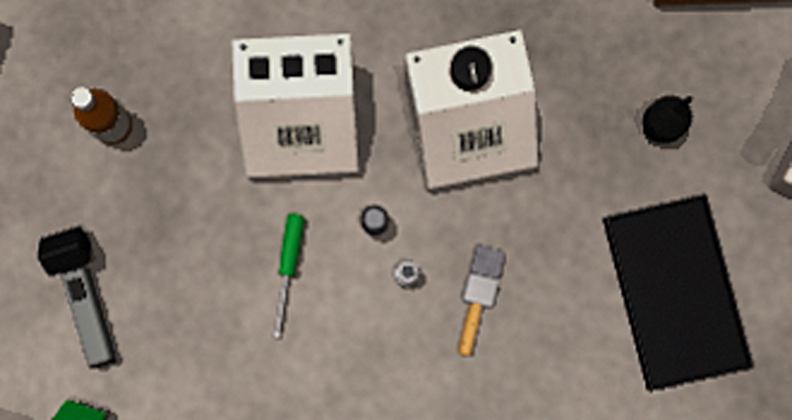

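The top crop confirms the single-knob lamp supply at right of the pair, the keyed stage drive at left, and the grey scanner at lower left. Both cameras agree on these poses:

| Item | Position (m) | Yaw |
|---|---|---|
| Scanner | origin ≈ (.433, .400) | 16.5° |
| Label | ≈ (.641, -.128, .070) | 10.3° |
| Tray | (.446, -.394) | 12° |

Next I'll write a planner that turns waypoints into rows.

```bash
cat >> h.py <<'E'
from scipy.spatial.transform import Rotation as Ro
def pose():
    s=robot.read_state(); return np.array(s["tool_pos"]),Ro.from_euler("xyz",s["eef_rot"],degrees=True)
def down(a):  # tool x down, y axis at world angle a deg
    a=np.radians(a); return Ro.from_matrix(np.array([[0,np.cos(a),np.sin(a)],[0,np.sin(a),-np.cos(a)],[-1,0,0]]))
def plan(wps,start=None,step=.05,dstep=9):
    """wps: (pos, tool-y angle); prints per-segment row count and row values"""
    p,R=start or pose()
    y=R.as_matrix()[:,1]; print("now",p.round(4),"a",np.degrees(np.arctan2(y[1],y[0])).round(2),"tilt",np.degrees(np.arccos(-R.as_matrix()[2,0])).round(2))
    for q,a in wps:
        T=down(a); n=int(max(1,np.ceil(np.linalg.norm(np.array(q)-p)/step),np.ceil(np.degrees((R.inv()*T).magnitude())/dstep)))
        for i in range(n):
            pn=p+(np.array(q)-p)/(n-i); rv=(R.inv()*T).as_rotvec()/(n-i)
            print("tr",(R.inv().apply(pn-p)*100).round(2).tolist(),"rot",rv.round(4).tolist()); p=pn; R=R*Ro.from_rotvec(rv)
        print("--",q,a)
E
python3 - <<'E'
from h import *
plan([((.433,.400,.13),-73.5),((.433,.400,.03),-73.5)])
plan([((.433,.400,.13),106.5)])
E
```

```text
now [0.1492 0.5294 0.2187] a 74.25 tilt 0.0
tr [0.52, -0.28, 1.81] rot [0.1517, -0.0, -0.0]
tr [0.52, -0.0, 1.83] rot [0.1517, -0.0, -0.0]
tr [0.52, 0.27, 1.81] rot [0.1517, -0.0, -0.0]
tr [0.52, 0.55, 1.75] rot [0.1517, -0.0, -0.0]
tr [0.52, 0.8, 1.65] rot [0.1517, -0.0, -0.0]
tr [0.52, 1.04, 1.51] rot [0.1517, -0.0, -0.0]
tr [0.52, 1.26, 1.33] rot [0.1517, -0.0, -0.0]
tr [0.52, 1.45, 1.13] rot [0.1517, -0.0, -0.0]
tr [0.52, 1.6, 0.9] rot [0.1517, -0.0, -0.0]
tr [0.52, 1.72, 0.64] rot [0.1517, -0.0, -0.0]
tr [0.52, 1.8, 0.38] rot [0.1517, -0.0, -0.0]
tr [0.52, 1.83, 0.1] rot [0.1517, -0.0, -0.0]
tr [0.52, 1.83, -0.18] rot [0.1517, -0.0, -0.0]
tr [0.52, 1.78, -0.45] rot [0.1517, -0.0, -0.0]
tr [0.52, 1.69, -0.71] rot [0.1517, -0.0, -0.0]
tr [0.52, 1.56, -0.96] rot [0.1517, -0.0, -0.0]
tr [0.52, 1.4, -1.19] rot [0.1517, -0.0, -0.0]
-- (0.433, 0.4, 0.13) -73.5
tr [5.0, 0.0, 0.0] rot [-0.0, -0.0, -0.0]
tr [5.0, 0.0, 0.0] rot [-0.0, -0.0, -0.0]
-- (0.433, 0.4, 0.03) -73.5
now [0.1492 0.5294 0.2187] a 74.25 tilt 0.0
tr [1.27, -0.68, 4.4] rot [-0.0804, 0.0, -0.0]
tr [1.27, -1.03, 4.33] rot [-0.0804, 0.0, -0.0]
tr [1.27, -1.37, 4.24] rot [-0.0804, 0.0, -0.0]
tr [1.27, -1.71, 4.11] rot [-0.0804, 0.0, -0.0]
tr [1.27, -2.04, 3.96] rot [-0.0804, 0.0, -0.0]
tr [1.27, -2.35, 3.79] rot [-0.0804, 0.0, -0.0]
tr [1.27, -2.64, 3.59] rot [-0.0804, 0.0, -0.0]
-- (0.433, 0.4, 0.13) 106.5
```

Call:
jog_arm --moves '[{"translation": [1.27,-0.68,4.4],"rot": [-0.0804,0,0],"jaw": 9.3},{"translation": [1.27,-1.03,4.33],"rot": [-0.0804,0,0],"jaw": 9.3},{"translation": [1.27,-1.37,4.24],"rot": [-0.0804,0,0],"jaw": 9.3},{"translation": [1.27,-1.71,4.11],"rot": [-0.0804,0,0],"jaw": 9.3},{"translation": [1.27,-2.04,3.96],"rot": [-0.0804,0,0],"jaw": 9.3},{"translation": [1.27,-2.35,3.79],"rot": [-0.0804,0,0],"jaw": 9.3},{"translation": [1.27,-2.64,3.59],"rot": [-0.0804,0,0],"jaw": 9.3},{"translation": [0,0,0],"rot": [0,0,0],"jaw": 9.3},{"translation": [0,0,0],"rot": [0,0,0],"jaw": 9.3}]'

```text
clock: 2.52
tool_pos: [0.4326, 0.4002, 0.1298]
eef_rot: [163.1, 90.0, 179.5]
force: [-0.0, -0.1, -0.2]
grip_width: 0.998
```

Run:
```python
from h import *
p=imaging.camera("scene"); cv2.imwrite("pics/s1.png",cv2.resize(p["frame"][40:220,300:540,::-1],None,fx=3,fy=3,interpolation=cv2.INTER_CUBIC))
plan([((.433,.400,.006),106.5)])
```

```text
now [0.4323 0.4005 0.13  ] a 106.5 tilt 0.01
tr [4.13, -0.02, 0.02] rot [0.0, 0.0, -0.0001]
tr [4.13, -0.02, 0.02] rot [0.0, 0.0, -0.0001]
tr [4.13, -0.02, 0.02] rot [0.0, 0.0, -0.0001]
-- (0.433, 0.4, 0.006) 106.5
```

View pics/s1.png

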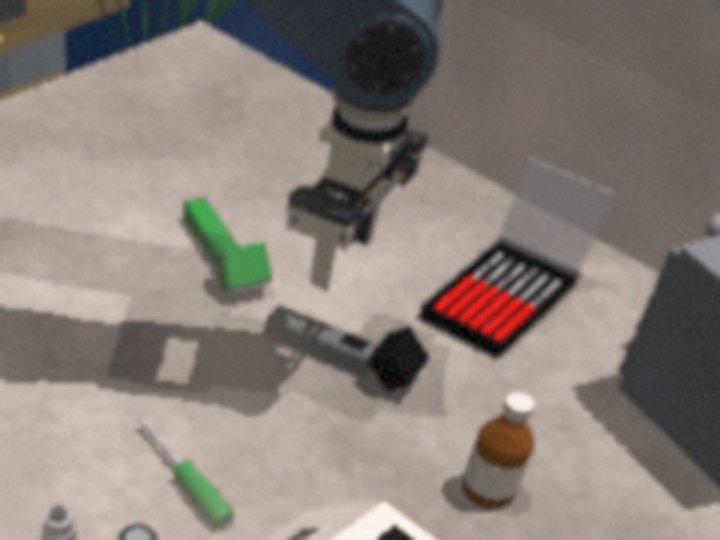

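The open gripper hovers astride the scanner's handle (handle at crop (310,330), head at (395,360)). The finger paths are clear, so I'll go down and close.

Call:
jog_arm --moves '[{"translation": [4.2,0,0.05],"rot": [0,0,0],"jaw": 9.3},{"translation": [4.2,0,0],"rot": [0,0,0],"jaw": 9.3},{"translation": [2.5,0,0],"rot": [0,0,0],"jaw": 9.3},{"translation": [1.5,0,0],"rot": [0,0,0],"jaw": 9.3},{"translation": [0,0,0],"rot": [0,0,0],"jaw": 5},{"translation": [0,0,0],"rot": [0,0,0],"jaw": 4},{"translation": [0,0,0],"rot": [0,0,0],"jaw": 3},{"translation": [0,0,0],"rot": [0,0,0],"jaw": 2},{"translation": [0,0,0],"rot": [0,0,0],"jaw": 2},{"translation": [0,0,0],"rot": [0,0,0],"jaw": 2}]' --squeeze 45

```text
clock: 3.82
tool_pos: [0.4335, 0.4003, 0.0058]
eef_rot: [45.3, 90.0, 61.8]
force: [1.0, 1.5, 1.5]
grip_width: 0.405
```

Call:
jog_arm --moves '[{"translation": [0,0,0],"rot": [0,0,0],"jaw": 2},{"translation": [0,0,0],"rot": [0,0,0],"jaw": 2},{"translation": [0,0,0],"rot": [0,0,0],"jaw": 2},{"translation": [-1,0,0],"rot": [0,0,0],"jaw": 2},{"translation": [-2,0,0],"rot": [0,0,0],"jaw": 2},{"translation": [-3,0,0],"rot": [0,0,0],"jaw": 2},{"translation": [-3,0,0],"rot": [0,0,0],"jaw": 2},{"translation": [-1,0,0],"rot": [0,0,0],"jaw": 2},{"translation": [0,0,0],"rot": [0,0,0],"jaw": 2}]'

```text
clock: 4.95
tool_pos: [0.4335, 0.4002, 0.1063]
eef_rot: [20.5, 89.9, 37.0]
force: [0.2, -1.4, -1.9]
grip_width: 0.363
```

Run:
```python
from h import *
p=imaging.camera("scene"); W=cloud(p); x,y,z=W[...,0],W[...,1],W[...,2]
pt=imaging.camera("top"); Wt=cloud(pt)
for n,W in (("scene",W),("top",Wt)):
    x,y,z=W[...,0],W[...,1],W[...,2]
    u=(x-.433)*np.cos(np.radians(16.5))+(y-.4)*np.sin(np.radians(16.5)); v=-(x-.433)*np.sin(np.radians(16.5))+(y-.4)*np.cos(np.radians(16.5))
    P=(abs(v)<.035)&(u>-.09)&(u<.13)&(z>.08)&(z<.19)
    for a in np.arange(-.09,.13,.015):
        k=P&(u>a)&(u<a+.015)
        if k.any(): print(n,round(a+.0075,4),k.sum(),"v",v[k].min().round(4),v[k].max().round(4),"z",np.nanmedian(z[k]).round(4),z[k].max().round(4))
print(robot.read_state()["force"],robot.read_state()["grip_width"])
cv2.imwrite("pics/s2.png",cv2.resize(p["frame"][40:220,300:540,::-1],None,fx=3,fy=3,interpolation=cv2.INTER_CUBIC))
```

```text
scene -0.0675 29 v -0.0251 0.003 z 0.1243 0.1303
scene -0.0525 35 v -0.0234 -0.0112 z 0.1216 0.1336
scene -0.0375 34 v -0.0219 -0.01 z 0.1205 0.1333
scene -0.0225 36 v -0.0223 -0.0113 z 0.1186 0.1326
scene -0.0075 13 v -0.0348 -0.0237 z 0.1302 0.1485
scene 0.0075 77 v -0.0349 0.0336 z 0.1292 0.1852
scene 0.0225 53 v -0.0215 0.0125 z 0.1257 0.1357
scene 0.0375 52 v -0.0214 0.0076 z 0.1282 0.1361
scene 0.0525 52 v -0.0222 0.0254 z 0.1273 0.14
scene 0.0675 51 v -0.0328 0.0221 z 0.1456 0.1556
scene 0.0825 105 v -0.0348 0.0271 z 0.1545 0.1635
scene 0.0975 113 v -0.0343 0.0283 z 0.1432 0.1604
scene 0.1125 61 v -0.0309 0.0254 z 0.1326 0.1394
top -0.0825 5 v -0.0065 0.0131 z 0.1171 0.1262
top -0.0675 71 v -0.0186 0.0151 z 0.1268 0.1326
top -0.0525 38 v -0.0188 0.007 z 0.1284 0.1333
top -0.0375 33 v -0.0185 -0.0061 z 0.1257 0.1329
top -0.0225 9 v -0.0186 -0.009 z 0.1257 0.1312
top -0.0075 3 v -0.0329 -0.0317 z 0.1298 0.14
top 0.0075 3 v -0.0343 -0.0324 z 0.1398 0.1462
top 0.0525 9 v -0.0164 0.0049 z 0.1294 0.1311
top 0.0675 86 v -0.031 0.0041 z 0.1447 0.1583
top 0.0825 88 v -0.0317 0.0089 z 0.1562 0.1628
top 0.0975 73 v -0.0314 0.0199 z 0.1454 0.1559
top 0.1125 52 v -0.0304 0.0259 z 0.1339 0.1403
[ 0.10858719  0.60293155 -1.79762438] 0.3605276932755508
```

View pics/s2.png

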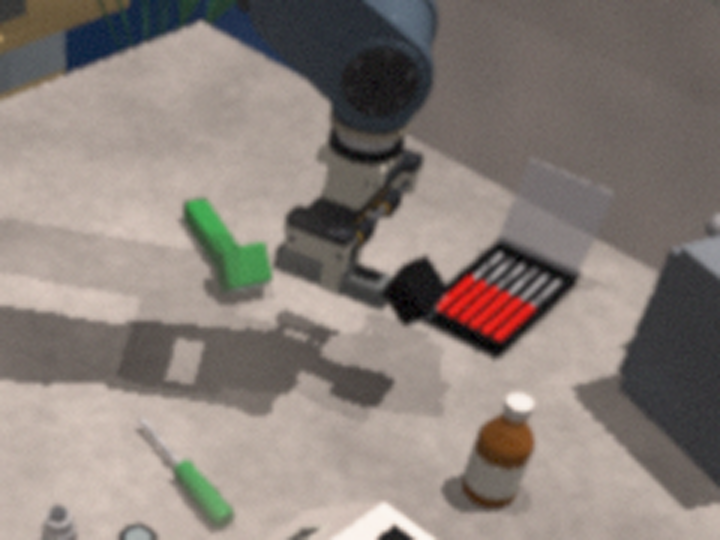

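The scanner hangs level in the grip, head at crop (415,290); depth puts its underside at z≈.100 with the TCP at .106. I'll carry it low, so the beam stays below the stage drive label, and then approach the lamp label.

Run:
```python
from h import *
plan([((.37,.28,.107),103),((.38,-.04,.112),100.3),((.41,-.160,.1325),100.3),((.4702,-.1591,.1325),100.3)],step=.045)
```

```text
now [0.433  0.3998 0.1049] a 106.5 tilt 0.08
tr [-0.05, -2.42, -2.36] rot [0.0153, -0.0003, 0.0001]
tr [-0.05, -2.46, -2.32] rot [0.0153, -0.0003, 0.0001]
tr [-0.05, -2.5, -2.28] rot [0.0153, -0.0003, 0.0001]
tr [-0.05, -2.53, -2.25] rot [0.0153, -0.0003, 0.0001]
-- (0.37, 0.28, 0.107) 103
tr [-0.06, -3.93, -0.78] rot [0.0059, 0.0, 0.0]
tr [-0.06, -3.93, -0.75] rot [0.0059, 0.0, 0.0]
tr [-0.06, -3.93, -0.73] rot [0.0059, 0.0, 0.0]
tr [-0.06, -3.94, -0.71] rot [0.0059, 0.0, 0.0]
tr [-0.06, -3.94, -0.69] rot [0.0059, 0.0, 0.0]
tr [-0.06, -3.95, -0.66] rot [0.0059, 0.0, 0.0]
tr [-0.06, -3.95, -0.64] rot [0.0059, 0.0, 0.0]
tr [-0.06, -3.95, -0.62] rot [0.0059, 0.0, 0.0]
-- (0.38, -0.04, 0.112) 100.3
tr [-0.68, -4.11, 0.27] rot [0.0, 0.0, 0.0]
tr [-0.68, -4.11, 0.27] rot [0.0, 0.0, 0.0]
tr [-0.68, -4.11, 0.27] rot [0.0, 0.0, 0.0]
-- (0.41, -0.16, 0.1325) 100.3
tr [-0.0, -0.49, 2.97] rot [-0.0, 0.0, 0.0]
tr [-0.0, -0.49, 2.97] rot [-0.0, 0.0, 0.0]
-- (0.4702, -0.1591, 0.1325) 100.3
```

Call:
jog_arm --moves '[{"translation": [-0.05,-2.4,-2.35],"rot": [0.0153,0,0],"jaw": 2},{"translation": [-0.05,-2.45,-2.3],"rot": [0.0153,0,0],"jaw": 2},{"translation": [-0.05,-2.5,-2.3],"rot": [0.0153,0,0],"jaw": 2},{"translation": [-0.05,-2.5,-2.25],"rot": [0.0153,0,0],"jaw": 2},{"translation": [-0.05,-3.95,-0.75],"rot": [0.0059,0,0],"jaw": 2},{"translation": [-0.05,-3.95,-0.75],"rot": [0.0059,0,0],"jaw": 2},{"translation": [-0.05,-3.95,-0.75],"rot": [0.0059,0,0],"jaw": 2},{"translation": [-0.05,-3.95,-0.7],"rot": [0.0059,0,0],"jaw": 2},{"translation": [-0.05,-3.95,-0.7],"rot": [0.0059,0,0],"jaw": 2},{"translation": [-0.05,-3.95,-0.65],"rot": [0.0059,0,0],"jaw": 2}]'

```text
clock: 6.3
tool_pos: [0.3777, 0.039, 0.1101]
eef_rot: [169.9, 89.9, -179.1]
force: [0.0, 0.5, -1.9]
grip_width: 0.364
```

Call:
jog_arm --moves '[{"translation": [-0.05,-3.95,-0.65],"rot": [0.0059,0,0],"jaw": 2},{"translation": [-0.05,-3.95,-0.6],"rot": [0.0059,0,0],"jaw": 2},{"translation": [-0.7,-4.1,0.25],"rot": [0,0,0],"jaw": 2},{"translation": [-0.7,-4.1,0.25],"rot": [0,0,0],"jaw": 2},{"translation": [-0.7,-4.1,0.3],"rot": [0,0,0],"jaw": 2},{"translation": [0,-0.4,2.5],"rot": [0,0,0],"jaw": 2},{"translation": [0,-0.3,1.7],"rot": [0,0,0],"jaw": 2},{"translation": [0,0,0],"rot": [0,0,0],"jaw": 2},{"translation": [0,0,0],"rot": [0,0,0],"jaw": 2}]'

```text
clock: 7.42
tool_pos: [0.4522, -0.1583, 0.1321]
eef_rot: [147.1, 89.9, 157.4]
force: [-0.0, -0.4, -1.4]
grip_width: 0.362
```

Run:
```python
from h import *
plan([((.4702,-.1591,.1325),100.3)])
p=imaging.camera("scene"); W=cloud(p); x,y,z=W[...,0],W[...,1],W[...,2]
o,_=pose()
for n in ("scene","top"):
    if n=="top": p=imaging.camera("top"); W=cloud(p); x,y,z=W[...,0],W[...,1],W[...,2]
    t=np.radians(10.3); d=W[...,:2]-o[:2]; u=d[...,0]*np.cos(t)+d[...,1]*np.sin(t); v=-d[...,0]*np.sin(t)+d[...,1]*np.cos(t); h=z-o[2]
    P=(abs(v)<.04)&(u>-.09)&(u<.13)&(h>-.04)&(h<.07)
    for a in np.arange(-.08,.13,.02):
        k=P&(u>a)&(u<a+.02)
        if k.sum()>5: print(n,round(a+.01,3),k.sum(),"v",v[k].min().round(4),v[k].max().round(4),"h",np.nanmedian(h[k]).round(4),h[k].max().round(4))
    print("umax",np.nanpercentile(u[P],99.5))
    if n=="scene": cv2.imwrite("pics/s3.png",cv2.resize(p["frame"][130:330,230:460,::-1],None,fx=3,fy=3,interpolation=cv2.INTER_CUBIC))
```

```text
now [ 0.4522 -0.1583  0.1321] a 100.3 tilt 0.1
tr [-0.04, -0.4, 1.75] rot [0.0, -0.0015, -0.0009]
-- (0.4702, -0.1591, 0.1325) 100.3
scene -0.03 6 v -0.0197 -0.0163 h 0.0034 0.0228
scene -0.01 63 v -0.0351 0.0193 h 0.0261 0.0679
scene 0.01 256 v -0.0364 0.0316 h 0.026 0.0686
scene 0.03 100 v -0.0188 0.0158 h 0.024 0.0298
scene 0.05 63 v -0.0187 0.0148 h 0.0233 0.0337
scene 0.07 74 v -0.0307 0.0253 h 0.0426 0.0536
scene 0.09 259 v -0.0307 0.0291 h 0.0447 0.0564
scene 0.11 210 v -0.0315 0.0294 h 0.0284 0.0431
umax 0.11528580647333159
top 0.07 33 v 0.0165 0.0291 h 0.0457 0.0558
top 0.09 64 v 0.0021 0.0294 h 0.0454 0.0553
top 0.11 61 v -0.0148 0.0289 h 0.0299 0.0411
umax 0.11618672779791235
```

View pics/s3.png

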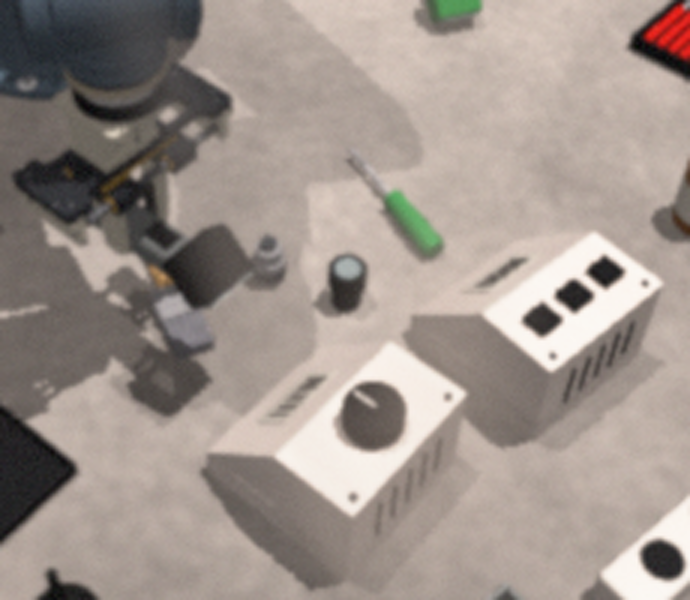

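The scanner head (crop (210,265)) faces the lamp label at (290,395), still in position in the grip. I'll close the last 18 mm and hold for about 2 s.

Call:
jog_arm --moves '[{"translation": [-0.04,-0.25,1.0],"rot": [0,-0.0015,-0.0009],"jaw": 2},{"translation": [0,-0.15,0.75],"rot": [0,0,0],"jaw": 2},{"translation": [0,0,0],"rot": [0,0,0],"jaw": 2},{"translation": [0,0,0],"rot": [0,0,0],"jaw": 2},{"translation": [0,0,0],"rot": [0,0,0],"jaw": 2},{"translation": [0,0,0],"rot": [0,0,0],"jaw": 2},{"translation": [0,0,0],"rot": [0,0,0],"jaw": 2},{"translation": [0,0,0],"rot": [0,0,0],"jaw": 2},{"translation": [0,0,0],"rot": [0,0,0],"jaw": 2},{"translation": [0,0,0],"rot": [0,0,0],"jaw": 2}]'

```text
clock: 8.78
tool_pos: [0.4711, -0.1595, 0.1332]
eef_rot: [-31.1, 89.9, -20.8]
force: [-0.3, 0.2, -0.7]
grip_width: 0.363
```

Run:
```python
from h import *
o,R=pose(); f=R.apply([0,0,1]); b=Ro.from_rotvec(R.apply([0,1,0])*np.pi/4).apply(f); print("fwd",f,"beam",b)
w=o+.103*f-R.apply([1,0,0])*(.014-.0058); L=np.array([.641,-.128,.070]); nn=np.array([-.695,-.127,.707])
p=imaging.camera("top"); W=cloud(p); q=W[np.linalg.norm(W-L,axis=-1)<.035]
for _ in range(5):
    c=q.mean(0); n=np.linalg.svd(q-c)[2][2]; n*=np.sign(n[2]); q=q[abs((q-c)@n)<.004]
print("measured plane",len(q),c,n,"angle",np.degrees(np.arccos(-b@n)))
for nm,cc,m in (("plan",L,nn),("meas",c,n)):
    s=((cc-w)@m)/(b@m); hit=w+s*b; print(nm,"dist",s,"hit-L",hit-L)
```

```text
fwd [0.98391066 0.17865486 0.00150238] beam [ 0.69688951  0.12588801 -0.70604335]
measured plane 328 [ 0.64222287 -0.12790672  0.0700516 ] [-0.69447972 -0.12273678  0.70896657] angle 0.28233841777529134
plan dist 0.09989258579177288 hit-L [ 0.00109102 -0.00049227  0.00098407]
meas dist 0.10071711937625717 hit-L [ 0.00166563 -0.00038847  0.00040192]
```

Beam check: distance 100 mm, hit within 2 mm of the label's middle, 0.3° off square. I'll hold a further 1.25 s, then plan the tray.

Call:
jog_arm --moves '[{"translation": [0,0,0],"rot": [0,0,0],"jaw": 2},{"translation": [0,0,0],"rot": [0,0,0],"jaw": 2},{"translation": [0,0,0],"rot": [0,0,0],"jaw": 2},{"translation": [0,0,0],"rot": [0,0,0],"jaw": 2},{"translation": [0,0,0],"rot": [0,0,0],"jaw": 2},{"translation": [0,0,0],"rot": [0,0,0],"jaw": 2},{"translation": [0,0,0],"rot": [0,0,0],"jaw": 2},{"translation": [0,0,0],"rot": [0,0,0],"jaw": 2},{"translation": [0,0,0],"rot": [0,0,0],"jaw": 2}]'

```text
clock: 9.95
tool_pos: [0.4712, -0.1595, 0.1332]
eef_rot: [-31.3, 89.9, -21.0]
force: [-0.3, -0.1, -1.8]
grip_width: 0.365
```

Run:
```python
from h import *
plan([((.426,-.19,.13),100.3),((.426,-.398,.09),102),((.426,-.398,.03),102)],step=.042)
```

```text
now [ 0.4712 -0.1595  0.1332] a 100.29 tilt 0.1
tr [0.15, -1.1, -2.49] rot [-0.0001, 0.0008, 0.0005]
tr [0.16, -1.1, -2.49] rot [-0.0001, 0.0008, 0.0005]
-- (0.426, -0.19, 0.13) 100.3
tr [0.67, -3.41, -0.62] rot [-0.0049, 0.0, 0.0]
tr [0.67, -3.41, -0.64] rot [-0.0049, 0.0, 0.0]
tr [0.67, -3.4, -0.65] rot [-0.0049, 0.0, 0.0]
tr [0.67, -3.4, -0.67] rot [-0.0049, 0.0, 0.0]
tr [0.67, -3.4, -0.69] rot [-0.0049, 0.0, 0.0]
tr [0.67, -3.39, -0.7] rot [-0.0049, 0.0, 0.0]
-- (0.426, -0.398, 0.09) 102
tr [3.0, 0.0, 0.0] rot [-0.0, 0.0, 0.0]
tr [3.0, 0.0, 0.0] rot [-0.0, 0.0, 0.0]
-- (0.426, -0.398, 0.03) 102
```

Call:
jog_arm --moves '[{"translation": [0.15,-1.1,-2.5],"rot": [0,0.001,0.0005],"jaw": 2},{"translation": [0.15,-1.1,-2.5],"rot": [0,0.0005,0.0005],"jaw": 2},{"translation": [0.67,-3.4,-0.62],"rot": [-0.005,0,0],"jaw": 2},{"translation": [0.67,-3.4,-0.64],"rot": [-0.005,0,0],"jaw": 2},{"translation": [0.67,-3.4,-0.65],"rot": [-0.005,0,0],"jaw": 2},{"translation": [0.67,-3.4,-0.67],"rot": [-0.005,0,0],"jaw": 2},{"translation": [0.67,-3.4,-0.69],"rot": [-0.005,0,0],"jaw": 2},{"translation": [0.67,-3.4,-0.7],"rot": [-0.005,0,0],"jaw": 2},{"translation": [0,0,0],"rot": [0,0,0],"jaw": 2},{"translation": [0,0,0],"rot": [0,0,0],"jaw": 2}]'

```text
clock: 11.2
tool_pos: [0.4257, -0.3972, 0.0897]
eef_rot: [108.2, 89.9, 120.2]
force: [0.1, 0.5, -1.2]
grip_width: 0.364
```

Run:
```python
from h import *
plan([((.426,-.398,.03),102)],step=.042)
p=imaging.camera("scene"); cv2.imwrite("pics/s4.png",cv2.resize(p["frame"][130:350,110:370,::-1],None,fx=2.7,fy=2.7,interpolation=cv2.INTER_CUBIC))
```

```text
now [ 0.4257 -0.3972  0.0897] a 102.0 tilt 0.05
tr [2.99, -0.04, 0.01] rot [-0.0, -0.0001, -0.0004]
tr [2.99, -0.04, 0.01] rot [-0.0, -0.0001, -0.0004]
-- (0.426, -0.398, 0.03) 102
```

View pics/s4.png

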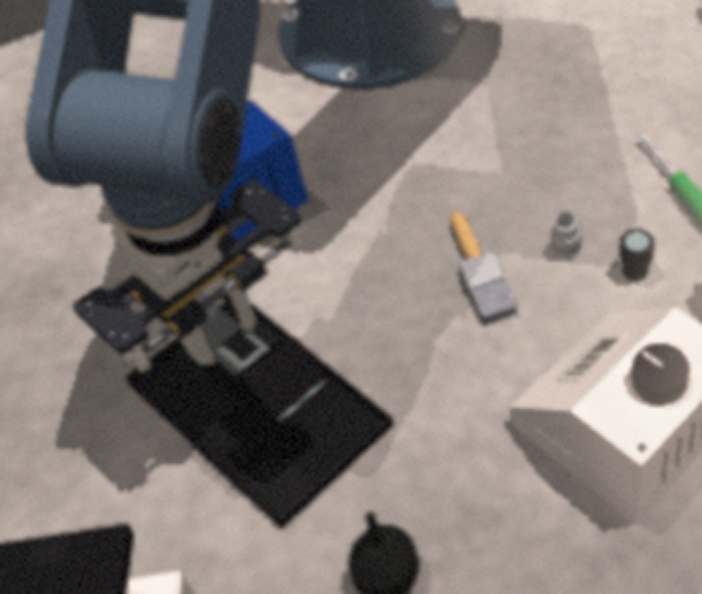

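The scanner is over the tray and lined up with it; the head's shape lies over the tray middle at crop (285,400). There's clearance to the blue unit, so I'll lower slowly.

Call:
jog_arm --moves '[{"translation": [3,-0.04,0],"rot": [0,0,0],"jaw": 2},{"translation": [2.5,-0.04,0],"rot": [0,0,0],"jaw": 2},{"translation": [1,0,0],"rot": [0,0,0],"jaw": 2},{"translation": [0.7,0,0],"rot": [0,0,0],"jaw": 2},{"translation": [0.4,0,0],"rot": [0,0,0],"jaw": 2},{"translation": [0.15,0,0],"rot": [0,0,0],"jaw": 2},{"translation": [0,0,0],"rot": [0,0,0],"jaw": 2}]'

```text
clock: 12.12
tool_pos: [0.4261, -0.3988, 0.0127]
eef_rot: [-46.1, 90.0, -34.1]
force: [-0.7, -0.7, -0.8]
grip_width: 0.362
```

Call:
jog_arm --moves '[{"translation": [0.1,0,0],"rot": [0,0,0],"jaw": 2},{"translation": [0,0,0],"rot": [0,0,0],"jaw": 2}]'

```text
clock: 12.38
tool_pos: [0.426, -0.3987, 0.0115]
eef_rot: [-24.5, 90.0, -12.5]
force: [0.1, 0.5, -2.4]
grip_width: 0.367
```

Call:
jog_arm --moves '[{"translation": [0.08,0,0],"rot": [0,0,0],"jaw": 2},{"translation": [0,0,0],"rot": [0,0,0],"jaw": 2}]'

```text
clock: 12.62
tool_pos: [0.426, -0.3987, 0.0105]
eef_rot: [112.5, 90.0, 124.5]
force: [-0.2, -0.8, -1.7]
grip_width: 0.363
```

Call:
jog_arm --moves '[{"translation": [0.06,0,0],"rot": [0,0,0],"jaw": 2},{"translation": [0,0,0],"rot": [0,0,0],"jaw": 2}]'

```text
clock: 12.88
tool_pos: [0.426, -0.3986, 0.01]
eef_rot: [104.6, 90.0, 116.6]
force: [0.1, -0.6, -1.2]
grip_width: 0.366
```

Call:
jog_arm --moves '[{"translation": [0.06,0,0],"rot": [0,0,0],"jaw": 2},{"translation": [0,0,0],"rot": [0,0,0],"jaw": 2}]'

```text
clock: 13.12
tool_pos: [0.426, -0.3987, 0.0098]
eef_rot: [81.7, 90.0, 93.7]
force: [-1.2, 1.2, 5.0]
grip_width: 0.362
```

Force rose to +5 N, which is contact. I'll release with a partial opening and retreat upward.

Call:
jog_arm --moves '[{"translation": [0,0,0],"rot": [0,0,0],"jaw": 3.8},{"translation": [0,0,0],"rot": [0,0,0],"jaw": 4.6},{"translation": [0,0,0],"rot": [0,0,0],"jaw": 5.4},{"translation": [0,0,0],"rot": [0,0,0],"jaw": 5.4},{"translation": [0,0,0],"rot": [0,0,0],"jaw": 5.4},{"translation": [-1,0,0],"rot": [0,0,0],"jaw": 5.4},{"translation": [-3,0,0],"rot": [0,0,0],"jaw": 5.4},{"translation": [-4,0,0],"rot": [0,0,0],"jaw": 5.4},{"translation": [-5,0,0],"rot": [0,0,0],"jaw": 5.4},{"translation": [-5,0,0],"rot": [0,0,0],"jaw": 5.4}]'

```text
clock: 14.38
tool_pos: [0.4259, -0.3985, 0.1917]
eef_rot: [-55.4, 90.0, -43.4]
force: [1.0, -0.3, -1.0]
grip_width: 0.581
```

Call:
jog_arm --moves '[{"translation": [-2,4,0],"rot": [0,0,0],"jaw": 5.4},{"translation": [0,4,0],"rot": [0,0,0],"jaw": 5.4},{"translation": [0,4,0],"rot": [0,0,0],"jaw": 5.4},{"translation": [0,4,0],"rot": [0,0,0],"jaw": 5.4},{"translation": [0,4,0],"rot": [0,0,0],"jaw": 5.4},{"translation": [0,0,0],"rot": [0,0,0],"jaw": 5.4}]'

```text
clock: 15.12
tool_pos: [0.384, -0.2014, 0.2102]
eef_rot: [-26.5, 90.0, -14.4]
force: [-0.1, 0.0, -0.3]
grip_width: 0.583
```

Run:
```python
from h import *
for n in ("scene","top"):
    p=imaging.camera(n); W=cloud(p); x,y,z=W[...,0],W[...,1],W[...,2]
    t=np.radians(12); d=W[...,:2]-[.446,-.394]; u=d[...,0]*np.cos(t)+d[...,1]*np.sin(t); v=-d[...,0]*np.sin(t)+d[...,1]*np.cos(t)
    P=(abs(v)<.06)&(abs(u)<.11)&(z>.02)&(z<.08)
    print(n,"u",u[P].min(),u[P].max(),"v",v[P].min(),v[P].max(),rect(W[P][:,:2]))
    for a in np.arange(-.1,.1,.02):
        k=P&(u>a)&(u<a+.02)
        if k.any(): print(round(a+.01,2),np.median(z[k]).round(4),z[k].max().round(4))
    c=p["frame"][130:350,110:370] if n=="scene" else p["frame"][80:300,250:510]
    cv2.imwrite(f"pics/e_{n}.png",cv2.resize(c[:,:,::-1],None,fx=2.7,fy=2.7,interpolation=cv2.INTER_CUBIC))
```

```text
scene u -0.0970350144268874 0.0962977462742468 v -0.031210273940441013 0.030795420859748387 (array([ 446.3, -397.6]), array([193.4,  60.2]), 15.23)
-0.09 0.033 0.0376
-0.07 0.0333 0.0371
-0.05 0.0334 0.0381
-0.03 0.0339 0.0378
-0.01 0.0334 0.0377
0.01 0.0351 0.0405
0.03 0.0351 0.0404
0.05 0.0543 0.0659
0.07 0.0563 0.0673
0.09 0.0391 0.0524
top u 0.0004335574036845734 0.09554786193881734 v -0.029989096711982022 0.03066659840406654 (array([ 493.1, -383.1]), array([94.6, 60. ]), 9.96)
0.01 0.0355 0.0396
0.03 0.0348 0.0477
0.05 0.0531 0.0676
0.07 0.0579 0.0699
0.09 0.0416 0.0521
```

View pics/e_scene.png

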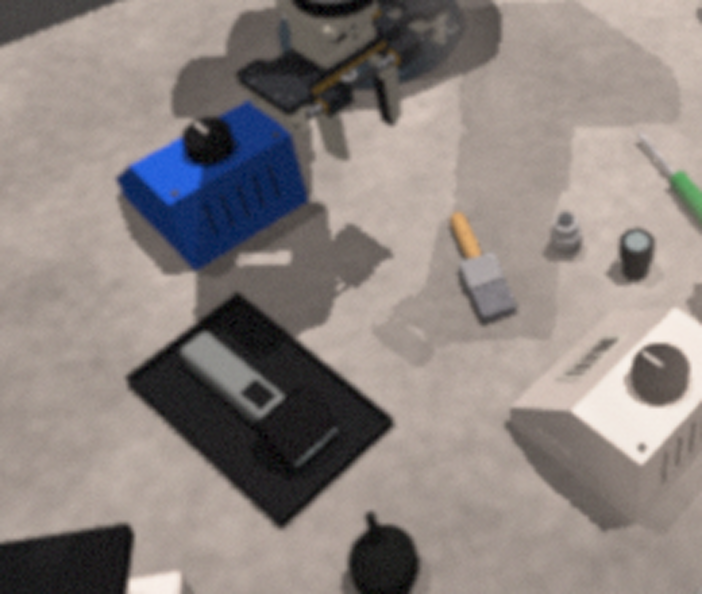

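The scanner lies flat and centred in the tray (handle at crop (225,370), head at (300,430)). Everything else is where it was and the gripper is clear. Handing in.

```bash
python3 -c "
from plant import robot; print(robot.sign_off())"
```

```text
the job is handed in; nothing more can be done
None
```

I read the lamp supply's label with the scanner, laid the scanner flat in its tray and handed the job in at about 15 s of the 48 s allowed.

- **Reading:** I carried the scanner low, which by my geometry kept its beam off the stage drive's label. I held it still for about 2.3 s. Worked out from the arm pose and camera depth, the window was 100 mm from the label. The beam struck within about 2 mm of the label's middle and 0.3° off square.
- **Placing:** I lowered it until the wrist force rose to about 5 N, opened the jaws only partly to clear the tray walls, and moved the gripper away.
- **Last checks:** The handle's top reads 33–35 mm high in the tray, level as expected, and the scanner is centred to within about 1 mm. In the final picture of the tray area the other things look unmoved; I took a top view too but did not look at it.
- **Disagreement:** A box fitted to the top camera's depth came out only 95 mm long for the scanner, about half its length. I took that to be the arm blocking the view of the handle. The other camera saw the whole scanner.

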